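# Feel for the concealed release button of a battery tray

## Task

One of the six identical square caps in the flat top of the grey power box is a concealed button; the others are dead blanks. Feel across the caps with a fingertip, without pressing hard, until you find the one that gives, and press it all the way so that the battery tray springs out of the front by itself; then let go of the button and move clear. Do not touch the tray or its battery, and do not pick up or shift the things on or around the box.

Things in the scene. Friction and masses are not known exactly. Their poses are not given: they have to be found in the camera images.
- power_box: Grey box, 200 (x) x 240 (y) x 70 mm high, fixed to the table. Origin: centre of its underside; its -x side is the front, with the black tray front. Six 53 mm square wells in its top, rows at x = -45 and +21 mm, at y = -66, 0, +66 mm, each filled by a 50 mm square grey cap lying 2 mm below the top. Five caps are rigid blanks, any one is the button; all look alike.
- well_1 (a point): Centre of the face of the cap in well 1 of the power box (front row, right as the robot sees it), 68 mm above the table; axes as the box's. It does not move with the button.
- well_2 (a point): Centre of the face of the cap in well 2 of the power box (front row, middle as the robot sees it), 68 mm above the table; axes as the box's. It does not move with the button.
- well_3 (a point): Centre of the face of the cap in well 3 of the power box (front row, left as the robot sees it), 68 mm above the table; axes as the box's. It does not move with the button.
- well_4 (a point): Centre of the face of the cap in well 4 of the power box (back row, right as the robot sees it), 68 mm above the table; axes as the box's. It does not move with the button.
- well_5 (a point): Centre of the face of the cap in well 5 of the power box (back row, middle as the robot sees it), 68 mm above the table; axes as the box's. It does not move with the button.
- well_6 (a point): Centre of the face of the cap in well 6 of the power box (back row, left as the robot sees it), 68 mm above the table; axes as the box's. It does not move with the button.
- release (a joint): Travel of the concealed release button, straight down: 0 = up, 0.007 m = fully pressed. It may be in any of the six wells. 1.5 N starts it moving, 5 N presses it fully; the blanks do not give. The catch lets the tray go at about 0.005 m. Springs back up when let go.
- tray: Battery tray behind the box's front: black front board 224 mm wide, 50 mm high, and a grey 150 mm wide battery pack. Its origin coincides with the box's origin while shut, and moves along the box's -x as it opens, 55 mm when fully out; the board lies 94 mm in front of it, 9 to 59 mm above the table. Once the catch lets go its own spring drives it out in about half a second and keeps it out.
- natch_plug: White plaster plug, 30 mm across and 28 mm high, loose, standing on the back strip of the box's top. Origin under its centre.
- clay_lump: Dry clay lump, 38 x 35 x 14 mm, loose, on the back strip of the box's top. Origin under its centre.
- bisque_cup_1: Unglazed cup, 62 mm across, 55 mm high, loose on the table to the right behind the box. Origin under its centre.
- plaster_jug: Translucent measuring jug with a handle, 120 x 169 x 135 mm high, loose on the table to the left of the box. Origin under its centre.
- screwdriver: Screwdriver, 190 mm long, 26 mm thick, loose on the table to the right of the box. Origin under its centre.
- spring_clamp_1: Spring clamp, 118 x 59 x 16 mm, loose on the table to the right. Origin under its centre.

How it is judged:
By the outcome, as a careful person would: the job done as asked, in the order asked, and still so for the second after the job is handed in, with the robot touching nothing.
It also fails if it takes over 51 s, if anything falls off the work surface, if the arm or the gripper's body presses on something with over 40 N, if the wrist force passes 120 N, or if a joint passes its speed limit or range.

## Robot

A 6-joint arm with a two-finger parallel gripper is mounted at the origin on a cart in front of the work surface, level with it; the furniture and walls round the work are solid. World frame = base frame: x ahead of the robot, y to its left, z up, the work surface at z = 0. Lengths are in m, angles in rad, forces in N, time in s.
With the tool pointing down it reaches from about 0.35 to 0.975 m from the base axis. Payload 4.9 kg.
Tool frame: the origin (TCP) lies at the very end of the fingers, on their centre line; the grasp point (between the pads) lies 19 mm behind it; z points along the fingers, y is the line along which they close (so a half turn about z gives the same grasp; the last joint's range is limited). The gripper opens to 85 mm and grips with 20 to 120 N. Pads are 22 mm wide; open, the fingers measure 114 mm over their backs; the gripper's body (76 mm by 85 mm) begins 54 mm behind the grasp point. The pads swing forward as they close: fully open they stand 13 mm farther back than shut.
Start: joints at [-1.421, 0.053, 1.613, -0, 1.476, -0.119], TCP at [0.166, -0.603, 0.231] pointing down, gripper open.
Joint ranges: [-3.01, 3.01], [-1.01, 2.22], [0.06, 2.58], [-1.02, 4.17], [0.09, 2.62], [-3.14, 3.14]. Speed limits (rad/s): [2.57, 2.57, 3.14, 3.14, 3.14, 3.14].

## Interface

Orientations are given as a unit quaternion [w, x, y, z].
In Python, from plant import state, optics, ticket, nets gives the robot as it stands. The module is installed in compiled form; this text tells all that it offers.
- The arm moves only by the shell command python3 -m inch 'ROWS' [OPENING]. ROWS is JSON, a list of rows, each an object of numbers: "dx", "dy", "dz": the shift along the tool's x, y, z as a fraction of full scale; "rx", "ry", "rz": the turn, a rotation vector about the tool's x, y, z as a fraction of full scale. In form: [{"dx": .., "dy": .., "dz": .., "rx": .., "ry": .., "rz": ..}, ...]. A call has 1 to 5 rows; each row is the pose to reach, as a shift and turn from the pose commanded when the call began, along the tool's axes at that moment; what a row does not reach only later rows make up. Full scale, the value 1, is 0.8 m for a shift and 1.5 rad for a turn. A row lasts 1/10 s, in which the tool goes at most 50 mm and 8.59 degrees, less where a joint would pass 70% of its speed; a pose out of reach is approached as far as the arm can. A call with a number of a shift or a turn outside -1 to 1 is refused whole. A call with a gripper value outside its range is refused whole. OPENING is the opening, from -1 (shut) to 1 (fully open), set as the call begins (- or left out, the last holds). The fingers move at their own pace and stop on an object; the grip force is fixed at half the most. Time passes only in rows, so rows that repeat a pose let the fingers close. It gives the time, the measured TCP pose, the force, the opening and the grip force at its end, in the units of the state.
- state(): the state, without advancing time (a new reading comes with each control period).
- optics.grab_frame(name): name is "scene" or "side" or "wrist"; returns the picture (480x640x3 uint8, red, green, blue); there is no depth.
- optics.camera_info(name): a dict with "fx", "fy", "cx", "cy" (pixels), "R" (3x3) and "t" (3): a world point X has camera coordinates R X + t. Camera axes: x right, y down, z forward; pixel columns grow to the right and rows downward; lengths in m; the calibration is good to about 2 mm. A picture is of the moment at which its call begins: read the wrist's pose just before it. camera_info takes no time and is no camera call; for the wrist camera it gives the pose at the moment of the call.
- ticket.job_done(): hands the job in; it is judged then, once.
Trained networks look in the newest picture that a camera, given by its name, has taken for a name from the list of things; names that differ only in an ending like _2 or _b are one class to them, and where a whole thing is asked for, a point or a joint stands for the part that bears it (a point fixed in the world has none). Each returns a list of dicts, best first, with "confidence" (0 to 1); they miss things now and then, are a little off and sometimes report something else, mostly with a low value. They report only what shows in the picture. A call takes as long as a camera call.
- nets.boxes_of(camera, name): "bbox" ([centre column, centre row, width, height] in pixels, round what is visible of it).
- nets.outline_of(camera, name): "pixels" (480x640 bool, what is visible of it) and "bbox" ([centre column, centre row, width, height] in pixels, round what is visible of it).
The state is a dict: "time": time; "joint_pos": joint angles; "joint_vel": joint speeds; "joint_efforts": joint torques, N m; "tool_pos": TCP position; "tool_rot": TCP orientation; "contact_force": force on the tool from outside, world axes, zero at the start; "ft_torque": the same for the moment, N m; "gripper_width": opening from 0.0 (shut) to 1.0 (fully open); "grasp_force": force on a finger pad.
Only numpy, scipy, OpenCV 4.12 (cv2) and the standard library are available. Lean on these libraries where they do the work, as an engineer would, in place of code of your own. Each camera call takes 0.05 s, during which the arm holds its last target. There are 200 camera calls.

## Working session

There is one attempt and no reset: what is moved stays moved. The work goes in short steps, Python scripts to look and compute and a shell command to move; the robot and the scene stay as the last step left them, time stands still between calls to the robot, and variables do not carry over. Pictures are saved under pics/ and viewed, at most 10 in all, crops included, and the job is handed in when it is done.

```bash
mkdir -p pics
python3 - <<'E'
from plant import state, optics, nets
import cv2,numpy as np
s=state();print(s['time'],s['tool_pos'],s['tool_rot'],s['contact_force'],s['gripper_width'])
for c in ("scene","side"):
    im=optics.grab_frame(c);cv2.imwrite(f'pics/{c}1.png',im[:,:,::-1])
    i=optics.camera_info(c);R=np.array(i['R']);print(c,i['fx'],i['cx'],i['cy'],-R.T@np.array(i['t']),R.round(3).tolist())
    for n in ("power_box","tray"):
        print(n,[(d['confidence'],np.round(d['bbox'])) for d in nets.boxes_of(c,n)][:2])
E
```

```text
0.0 [ 0.16588661 -0.60194465  0.23006462] [-1.01397965e-03  9.90982428e-01  1.33988058e-01 -1.91952371e-05] [ 1.27802231 -0.33802867  0.65345041] 1.0005900916223338
scene 602.7694560991189 324.82413489537555 245.38043158234638 [-0.18102281 -0.82972872  1.13715281] [[0.67, -0.742, 0.012], [-0.529, -0.489, -0.693], [0.521, 0.458, -0.72]]
power_box [(0.57, array([324., 267., 106.,  95.]))]
tray []
side 546.8541376499068 318.3991624901287 236.2805520473809 [0.59312277 0.87011261 0.76418907] [[-1.0, 0.027, 0.003], [0.013, 0.557, -0.831], [-0.024, -0.83, -0.557]]
power_box [(0.83, array([336., 254., 110.,  92.]))]
tray [(0.2, array([337., 250., 116.,  89.]))]
```

View pics/scene1.png

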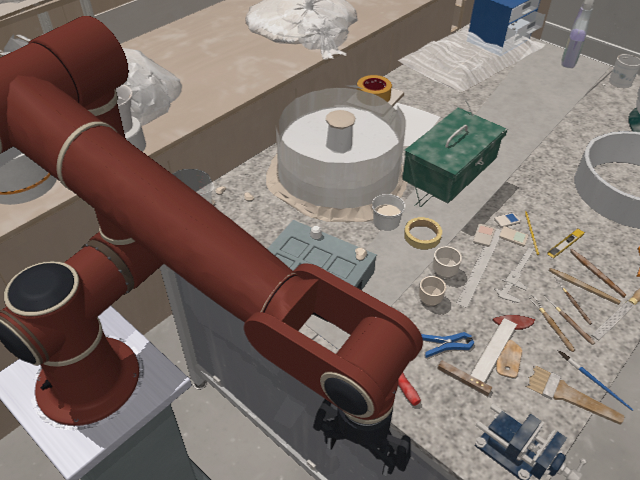

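View pics/side1.png

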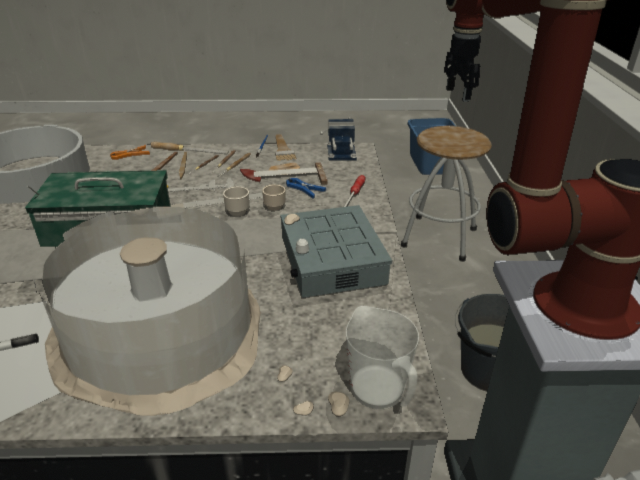

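The side view shows the whole box: top corners are at about (283,218), (353,207), (390,261) and (297,277). The plug is at (302,243) and the clay at (291,218). I'll fit the box pose to its outline.

```bash
cat > h.py <<'E'
import numpy as np,cv2
from scipy.optimize import minimize
def proj(i,P):
    c=np.asarray(P)@np.array(i['R']).T+np.array(i['t'])
    return np.c_[i['fx']*c[:,0]/c[:,2]+i['cx'],i['fy']*c[:,1]/c[:,2]+i['cy']]
def place(p,L):
    c,s=np.cos(p[2]),np.sin(p[2]);L=np.asarray(L,float)
    return np.c_[p[0]+c*L[:,0]-s*L[:,1],p[1]+s*L[:,0]+c*L[:,1],L[:,2]]
BOX=[[x,y,z] for x in(-.1,.1) for y in(-.12,.12) for z in(0,.07)]
WELL=np.array([[x,y,.068] for x in(-.045,.021) for y in(-.066,0,.066)])
SQ=np.array([[-.0265,-.0265,.002],[.0265,-.0265,.002],[.0265,.0265,.002],[-.0265,.0265,.002]])
def draw(im,i,p,k=1):
    for w in WELL: cv2.polylines(im,[np.int32(proj(i,place(p,SQ+w))*k)],True,(0,0,255),1)
    T=[[-.1,-.12,.07],[.1,-.12,.07],[.1,.12,.07],[-.1,.12,.07]]
    cv2.polylines(im,[np.int32(proj(i,place(p,T))*k)],True,(0,255,255),1)
E
python3 - <<'E'
from h import *
from plant import optics,nets
im=optics.grab_frame('side');i=optics.camera_info('side')
m=nets.outline_of('side','power_box')[0]['pixels'];print(m.sum())
k=4
M=cv2.resize(m.astype(np.uint8),None,fx=k,fy=k,interpolation=cv2.INTER_LINEAR)
def cost(p):
    h=cv2.convexHull(np.float32(proj(i,place(p,BOX))*k+k/2))
    a=np.zeros(M.shape,np.uint8);cv2.fillPoly(a,[np.int32(np.round(h))],1)
    return 1-(a&M).sum()/(a|M).sum()
best=min((minimize(cost,[x,.0+y,t],method='Nelder-Mead',options=dict(initial_simplex=[[x,y,t],[x+.03,y,t],[x,y+.03,t],[x,y,t+.1]])) for x in(.5,.6) for y in(-.1,0,.1) for t in(-.2,.1)),key=lambda r:r.fun)
p=best.x;print(p,best.fun)
big=cv2.resize(im[:,:,::-1],None,fx=5,fy=5,interpolation=cv2.INTER_CUBIC)
draw(big,i,p,5);cv2.imwrite('pics/fit.png',big[190*5:305*5,265*5:410*5])
E
```

```text
6103
[ 0.53151509 -0.17010636  0.20212516] 0.23884737854282923
```

View pics/fit.png

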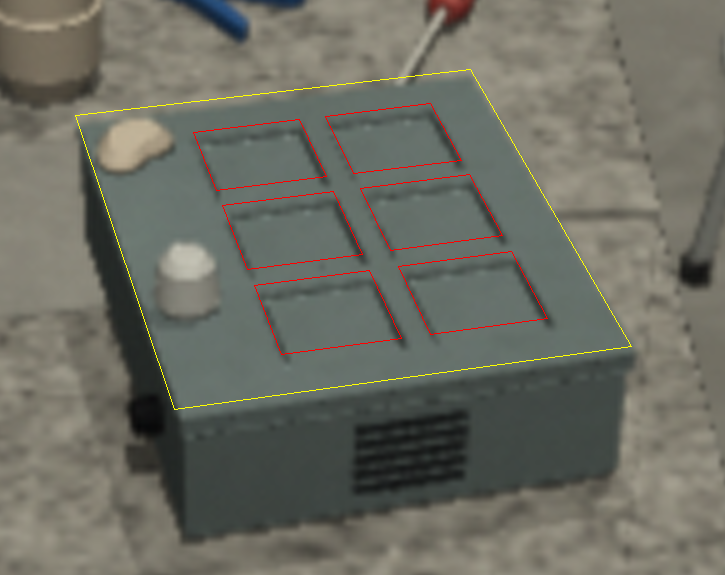

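The fit is about 1 px high, so I'm shifting it 3 mm towards +y. That's accurate enough for 50 mm caps. Next I'll work out the moves.

```bash
cat >> h.py <<'E'
P=[.531,-.167,.202]
W=place(P,WELL)
def shift(target):
    from plant import state
    from scipy.spatial.transform import Rotation as R
    s=state();q=np.array(s['tool_rot'])
    return (R.from_quat(q[[1,2,3,0]]).inv().apply(np.array(target)-s['tool_pos'])/.8).round(4)
E
python3 - <<'E'
from h import *
from plant import state
print(W.round(3));
for w in W: print(shift([w[0],w[1],.11]))
print([state()['contact_force'].round(2) for _ in range(3)])
E
```

```text
[[ 0.5   -0.241  0.068]
 [ 0.487 -0.176  0.068]
 [ 0.474 -0.111  0.068]
 [ 0.565 -0.227  0.068]
 [ 0.552 -0.163  0.068]
 [ 0.538 -0.098  0.068]]
[ 0.5228 -0.325   0.1515]
[ 0.5283 -0.4073  0.1515]
[ 0.5338 -0.4896  0.1516]
[ 0.6051 -0.3195  0.1515]
[ 0.6106 -0.4018  0.1515]
[ 0.6161 -0.4841  0.1516]
[array([0.91, 0.22, 0.23]), array([0.91, 0.22, 0.23]), array([0.91, 0.22, 0.23])]
```

```bash
python3 -m inch '[{"dx":0.5228,"dy":-0.325},{"dx":0.5228,"dy":-0.325},{"dx":0.5228,"dy":-0.325},{"dx":0.5228,"dy":-0.325},{"dx":0.5228,"dy":-0.325}]' -1; python3 -c "
from h import *;print(shift([.5,-.241,.11]))"
```

```text
[ 0.5225 -0.3247  0.1515]validation failed for argument at $[0]...
```

```bash
python3 -m inch '[{"dx":0.523,"dy":-0.325,"dz":0,"rx":0,"ry":0,"rz":0},{"dx":0.523,"dy":-0.325,"dz":0,"rx":0,"ry":0,"rz":0},{"dx":0.523,"dy":-0.325,"dz":0,"rx":0,"ry":0,"rz":0},{"dx":0.523,"dy":-0.325,"dz":0,"rx":0,"ry":0,"rz":0},{"dx":0.523,"dy":-0.325,"dz":0,"rx":0,"ry":0,"rz":0}]' -1; python3 -c "
from h import *;print(shift([.5,-.241,.11]))"
```

```text
time: 0.9
tool_pos: [0.3366, -0.4174, 0.2315]
tool_rot: [0.0, 0.991, 0.134, 0.0]
contact_force: [1.5, -0.3, 0.0]
gripper_width: 0.145
grasp_force: 0.0
[ 0.2553 -0.1586  0.1519]
```

```bash
python3 -m inch '[{"dx":0.255,"dy":-0.159,"dz":0,"rx":0,"ry":0,"rz":0},{"dx":0.255,"dy":-0.159,"dz":0,"rx":0,"ry":0,"rz":0},{"dx":0.255,"dy":-0.159,"dz":0.05,"rx":0,"ry":0,"rz":0},{"dx":0.255,"dy":-0.159,"dz":0.1,"rx":0,"ry":0,"rz":0},{"dx":0.255,"dy":-0.159,"dz":0.152,"rx":0,"ry":0,"rz":0}]' -1
python3 - <<'E'
from h import *
from plant import optics,state
print(shift([.5,-.241,.075]))
i=optics.camera_info('wrist');im=optics.grab_frame('wrist')[:,:,::-1].copy()
draw(im,i,P);cv2.imwrite('pics/w1.png',im)
E
```

```text
time: 1.4
tool_pos: [0.4854, -0.259, 0.149]
tool_rot: [0.002, 0.991, 0.135, 0.003]
contact_force: [-0.6, -0.1, -0.5]
gripper_width: 0.001
grasp_force: 0.0
[ 0.0231 -0.0173  0.0926]
```

View pics/w1.png

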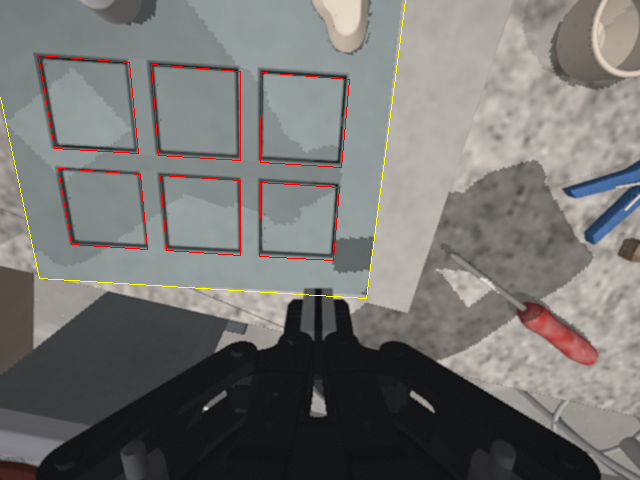

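The wrist view confirms the fit: all six well outlines match within 2 px. Now going to just above cap 1.

```bash
python3 -m inch '[{"dx":0,"dy":0,"dz":0,"rx":0,"ry":0,"rz":0},{"dx":0,"dy":0,"dz":0,"rx":0,"ry":0,"rz":0}]'; python3 -c "
from h import *;print(shift([.5,-.241,.074]))"
```

```text
time: 1.65
tool_pos: [0.4824, -0.2606, 0.1476]
tool_rot: [0.001, 0.991, 0.134, 0.0]
contact_force: [-0.3, -0.1, 0.6]
gripper_width: -0.001
grasp_force: 0.0
[ 0.0277 -0.0179  0.092 ]
```

```bash
python3 -m inch '[{"dx":0.0277,"dy":-0.0179,"dz":0.05,"rx":0,"ry":0,"rz":0},{"dx":0.0277,"dy":-0.0179,"dz":0.08,"rx":0,"ry":0,"rz":0},{"dx":0.0277,"dy":-0.0179,"dz":0.09,"rx":0,"ry":0,"rz":0},{"dx":0.0277,"dy":-0.0179,"dz":0.092,"rx":0,"ry":0,"rz":0},{"dx":0.0277,"dy":-0.0179,"dz":0.092,"rx":0,"ry":0,"rz":0}]'
```

```text
time: 2.15
tool_pos: [0.5005, -0.2419, 0.0751]
tool_rot: [0.001, 0.991, 0.133, 0.001]
contact_force: [-0.6, 0.5, 0.7]
gripper_width: 0.0
grasp_force: 0.0
```

```bash
python3 -m inch '[{"dx":0,"dy":0,"dz":0.0025,"rx":0,"ry":0,"rz":0},{"dx":0,"dy":0,"dz":0.005,"rx":0,"ry":0,"rz":0},{"dx":0,"dy":0,"dz":0.00625,"rx":0,"ry":0,"rz":0},{"dx":0,"dy":0,"dz":0.0075,"rx":0,"ry":0,"rz":0},{"dx":0,"dy":0,"dz":0.0075,"rx":0,"ry":0,"rz":0}]'
python3 -m inch '[{"dx":0,"dy":0,"dz":0.00125,"rx":0,"ry":0,"rz":0},{"dx":0,"dy":0,"dz":0.00125,"rx":0,"ry":0,"rz":0}]'
```

```text
time: 2.65
tool_pos: [0.4999, -0.2405, 0.068]
tool_rot: [0.0, 0.991, 0.134, 0.0]
contact_force: [-2.0, 0.7, 5.1]
gripper_width: 0.002
grasp_force: 2.5
time: 2.85
tool_pos: [0.4999, -0.2406, 0.068]
tool_rot: [0.0, 0.991, 0.134, -0.0]
contact_force: [-5.0, 3.3, 10.5]
gripper_width: -0.001
grasp_force: 5.3
```

Well 1 is rigid: it stops at 0.068 m while the force climbs. Lift and go to well 2.

```bash
python3 -m inch '[{"dx":0,"dy":0,"dz":-0.0125,"rx":0,"ry":0,"rz":0},{"dx":0,"dy":0,"dz":-0.0125,"rx":0,"ry":0,"rz":0},{"dx":0.0028,"dy":-0.041,"dz":-0.0125,"rx":0,"ry":0,"rz":0},{"dx":0.0055,"dy":-0.0823,"dz":-0.0125,"rx":0,"ry":0,"rz":0},{"dx":0.0055,"dy":-0.0823,"dz":-0.0125,"rx":0,"ry":0,"rz":0}]'
python3 -m inch '[{"dx":0,"dy":0,"dz":0.005,"rx":0,"ry":0,"rz":0},{"dx":0,"dy":0,"dz":0.0085,"rx":0,"ry":0,"rz":0},{"dx":0,"dy":0,"dz":0.01,"rx":0,"ry":0,"rz":0},{"dx":0,"dy":0,"dz":0.01125,"rx":0,"ry":0,"rz":0},{"dx":0,"dy":0,"dz":0.01125,"rx":0,"ry":0,"rz":0}]'
```

```text
time: 3.35
tool_pos: [0.4852, -0.1727, 0.075]
tool_rot: [-0.001, 0.991, 0.135, -0.001]
contact_force: [0.3, -0.8, -1.2]
gripper_width: -0.002
grasp_force: 0.0
time: 3.85
tool_pos: [0.4865, -0.1763, 0.068]
tool_rot: [-0.0, 0.991, 0.134, -0.0]
contact_force: [-3.5, 1.5, 7.0]
gripper_width: -0.004
grasp_force: 3.7
```

Well 2 is rigid as well (7 N at 0.068). On to well 3.

```bash
python3 -m inch '[{"dx":0,"dy":0,"dz":-0.0125,"rx":0,"ry":0,"rz":0},{"dx":0,"dy":0,"dz":-0.0125,"rx":0,"ry":0,"rz":0},{"dx":0.0028,"dy":-0.041,"dz":-0.0125,"rx":0,"ry":0,"rz":0},{"dx":0.0055,"dy":-0.0823,"dz":-0.0125,"rx":0,"ry":0,"rz":0},{"dx":0.0055,"dy":-0.0823,"dz":-0.0125,"rx":0,"ry":0,"rz":0}]'
python3 -m inch '[{"dx":0,"dy":0,"dz":0.005,"rx":0,"ry":0,"rz":0},{"dx":0,"dy":0,"dz":0.0085,"rx":0,"ry":0,"rz":0},{"dx":0,"dy":0,"dz":0.01125,"rx":0,"ry":0,"rz":0},{"dx":0,"dy":0,"dz":0.0125,"rx":0,"ry":0,"rz":0},{"dx":0,"dy":0,"dz":0.0125,"rx":0,"ry":0,"rz":0}]'
```

```text
time: 4.35
tool_pos: [0.4722, -0.1087, 0.0764]
tool_rot: [-0.001, 0.991, 0.135, -0.0]
contact_force: [0.5, -0.0, -0.1]
gripper_width: -0.002
grasp_force: 0.0
time: 4.85
tool_pos: [0.4734, -0.1118, 0.068]
tool_rot: [-0.0, 0.991, 0.134, -0.0]
contact_force: [-3.8, 1.4, 6.9]
gripper_width: 0.001
grasp_force: 3.7
```

Well 3 is rigid. Next is well 6, behind it (dx 0.0823, dy 0.0055).

```bash
python3 -m inch '[{"dx":0,"dy":0,"dz":-0.0125,"rx":0,"ry":0,"rz":0},{"dx":0,"dy":0,"dz":-0.0125,"rx":0,"ry":0,"rz":0},{"dx":0.041,"dy":0.0028,"dz":-0.0125,"rx":0,"ry":0,"rz":0},{"dx":0.0823,"dy":0.0055,"dz":-0.0125,"rx":0,"ry":0,"rz":0},{"dx":0.0823,"dy":0.0055,"dz":-0.0125,"rx":0,"ry":0,"rz":0}]'
python3 -m inch '[{"dx":0,"dy":0,"dz":0.005,"rx":0,"ry":0,"rz":0},{"dx":0,"dy":0,"dz":0.0085,"rx":0,"ry":0,"rz":0},{"dx":0,"dy":0,"dz":0.01125,"rx":0,"ry":0,"rz":0},{"dx":0,"dy":0,"dz":0.0125,"rx":0,"ry":0,"rz":0},{"dx":0,"dy":0,"dz":0.0125,"rx":0,"ry":0,"rz":0}]'
```

```text
time: 5.35
tool_pos: [0.5409, -0.0978, 0.0776]
tool_rot: [0.0, 0.991, 0.134, 0.001]
contact_force: [-0.5, -0.2, -0.3]
gripper_width: -0.006
grasp_force: 0.0
time: 5.85
tool_pos: [0.5367, -0.0978, 0.068]
tool_rot: [-0.0, 0.991, 0.134, -0.001]
contact_force: [-4.6, 1.6, 7.6]
gripper_width: 0.002
grasp_force: 4.0
```

Well 6 is rigid. Next is well 5 (dx -0.0055, dy 0.0823).

```bash
python3 -m inch '[{"dx":0,"dy":0,"dz":-0.0125,"rx":0,"ry":0,"rz":0},{"dx":0,"dy":0,"dz":-0.0125,"rx":0,"ry":0,"rz":0},{"dx":-0.0028,"dy":0.041,"dz":-0.0125,"rx":0,"ry":0,"rz":0},{"dx":-0.0055,"dy":0.0823,"dz":-0.0125,"rx":0,"ry":0,"rz":0},{"dx":-0.0055,"dy":0.0823,"dz":-0.0125,"rx":0,"ry":0,"rz":0}]'
python3 -m inch '[{"dx":0,"dy":0,"dz":0.005,"rx":0,"ry":0,"rz":0},{"dx":0,"dy":0,"dz":0.0085,"rx":0,"ry":0,"rz":0},{"dx":0,"dy":0,"dz":0.01125,"rx":0,"ry":0,"rz":0},{"dx":0,"dy":0,"dz":0.0125,"rx":0,"ry":0,"rz":0},{"dx":0,"dy":0,"dz":0.0125,"rx":0,"ry":0,"rz":0}]'
```

```text
time: 6.35
tool_pos: [0.5518, -0.1656, 0.0776]
tool_rot: [0.001, 0.991, 0.132, 0.001]
contact_force: [0.0, 0.3, 0.3]
gripper_width: -0.001
grasp_force: 0.0
time: 6.85
tool_pos: [0.5505, -0.1615, 0.068]
tool_rot: [-0.0, 0.991, 0.135, -0.001]
contact_force: [-5.4, 1.7, 8.8]
gripper_width: 0.001
grasp_force: 4.1
```

Only well 4 is left. I'll feel it the same way first.

```bash
python3 -m inch '[{"dx":0,"dy":0,"dz":-0.0125,"rx":0,"ry":0,"rz":0},{"dx":0,"dy":0,"dz":-0.0125,"rx":0,"ry":0,"rz":0},{"dx":-0.0028,"dy":0.041,"dz":-0.0125,"rx":0,"ry":0,"rz":0},{"dx":-0.0055,"dy":0.0823,"dz":-0.0125,"rx":0,"ry":0,"rz":0},{"dx":-0.0055,"dy":0.0823,"dz":-0.0125,"rx":0,"ry":0,"rz":0}]'
python3 -m inch '[{"dx":0,"dy":0,"dz":0.005,"rx":0,"ry":0,"rz":0},{"dx":0,"dy":0,"dz":0.0085,"rx":0,"ry":0,"rz":0},{"dx":0,"dy":0,"dz":0.01125,"rx":0,"ry":0,"rz":0},{"dx":0,"dy":0,"dz":0.0125,"rx":0,"ry":0,"rz":0},{"dx":0,"dy":0,"dz":0.0125,"rx":0,"ry":0,"rz":0}]'
```

```text
time: 7.35
tool_pos: [0.5652, -0.23, 0.0776]
tool_rot: [0.001, 0.991, 0.133, 0.001]
contact_force: [0.9, 0.1, 0.2]
gripper_width: -0.0
grasp_force: 0.0
time: 7.85
tool_pos: [0.5643, -0.2264, 0.067]
tool_rot: [-0.0, 0.991, 0.134, 0.0]
contact_force: [0.2, 0.0, 0.5]
gripper_width: 0.001
grasp_force: 0.2
```

Cap 4 gives: 0.067 with almost no force. I'll press it fully.

```bash
python3 -m inch '[{"dx":0,"dy":0,"dz":0.00275,"rx":0,"ry":0,"rz":0},{"dx":0,"dy":0,"dz":0.0055,"rx":0,"ry":0,"rz":0},{"dx":0,"dy":0,"dz":0.008,"rx":0,"ry":0,"rz":0},{"dx":0,"dy":0,"dz":0.0085,"rx":0,"ry":0,"rz":0},{"dx":0,"dy":0,"dz":0.0085,"rx":0,"ry":0,"rz":0}]'
```

```text
time: 8.35
tool_pos: [0.5646, -0.2267, 0.061]
tool_rot: [-0.0, 0.991, 0.134, 0.0]
contact_force: [-2.4, 3.6, 7.3]
gripper_width: -0.005
grasp_force: 3.6
```

Bottomed at 0.061, the full 7 mm. Hold briefly, then lift clear.

```bash
python3 -m inch '[{"dx":0,"dy":0,"dz":0,"rx":0,"ry":0,"rz":0},{"dx":0,"dy":0,"dz":0,"rx":0,"ry":0,"rz":0},{"dx":0,"dy":0,"dz":0,"rx":0,"ry":0,"rz":0}]'
python3 -m inch '[{"dx":0,"dy":0,"dz":-0.02,"rx":0,"ry":0,"rz":0},{"dx":0,"dy":0,"dz":-0.06,"rx":0,"ry":0,"rz":0},{"dx":0,"dy":0,"dz":-0.12,"rx":0,"ry":0,"rz":0},{"dx":0,"dy":0,"dz":-0.16,"rx":0,"ry":0,"rz":0},{"dx":0,"dy":0,"dz":-0.16,"rx":0,"ry":0,"rz":0}]'
python3 -m inch '[{"dx":0,"dy":0,"dz":0,"rx":0,"ry":0,"rz":0},{"dx":0,"dy":0,"dz":0,"rx":0,"ry":0,"rz":0},{"dx":0,"dy":0,"dz":0,"rx":0,"ry":0,"rz":0}]'
python3 - <<'E'
from plant import optics;import cv2
im=optics.grab_frame('side')[150:340,220:460,::-1]
cv2.imwrite('pics/end.png',cv2.resize(im,None,fx=3,fy=3))
E
```

```text
time: 8.65
tool_pos: [0.5646, -0.2267, 0.061]
tool_rot: [-0.0, 0.991, 0.134, 0.0]
contact_force: [-3.1, 2.3, 7.2]
gripper_width: -0.0
grasp_force: 3.6
time: 9.15
tool_pos: [0.5676, -0.2291, 0.1962]
tool_rot: [0.004, 0.991, 0.134, 0.005]
contact_force: [0.4, -0.8, -0.2]
gripper_width: -0.001
grasp_force: 0.0
time: 9.45
tool_pos: [0.5633, -0.2266, 0.186]
tool_rot: [-0.001, 0.991, 0.134, -0.001]
contact_force: [-0.9, 0.9, -0.6]
gripper_width: 0.0
grasp_force: 0.0
```

View pics/end.png

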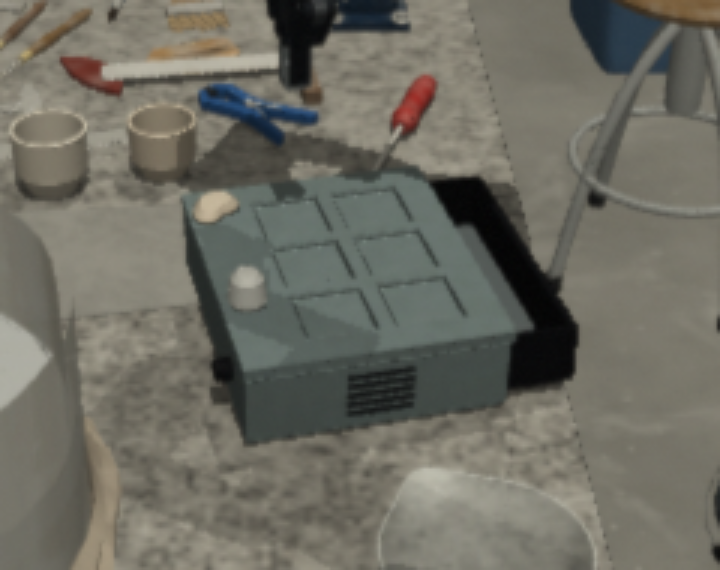

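The tray is out (black front at about (545,340) in the crop). The plug, clay and other things are where they were, and the gripper is well clear.

```bash
python3 -c "
from plant import ticket;print(ticket.job_done())"
```

```text
the job is handed in; nothing more can be done
None
```

The button was the cap in well 4: I pressed it the full 7 mm, the tray sprang out by itself, the arm lifted clear with nothing else seen to move, and the job was handed in at about 9.5 s.

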